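# Take the setting gauge off its safety hook

### The arm

A 7-joint arm with a two-finger parallel gripper is mounted at the origin on a cart in front of the work surface, level with it; the furniture and walls round the work are solid. World frame = base frame: x ahead of the robot, y to its left, z up, the work surface at z = 0. Lengths are in m, angles in degrees, forces in N, time in s.
With the tool pointing down it reaches from about 0.425 to 0.875 m from the base axis. Payload 4.7 kg.
Tool frame: the origin (TCP) lies at the centre of the arm's flange, where the gripper is bolted on; the fingertips stand 182 mm ahead of it and the grasp point (between the pads) lies 164 mm ahead of it; z points along the fingers, x is the direction in which the jaws open and shut, and the axes are right-handed (so a half turn about z gives the same grasp; the last joint's range is limited). The gripper opens to 87 mm and grips with 3 to 60 N. Pads are 19 mm wide; open, the fingers measure 117 mm over their backs; the gripper's body (75 mm by 190 mm) begins 51 mm behind the grasp point.
Start: joints at [69.219, 18.392, -4.016, 83.108, 1.295, 78.541, -3.26], TCP at [0.239, -0.604, 0.405] pointing down, gripper open.
Joint ranges: [-163.93, 163.93], [-17.29, 119.83], [-79.2, 71.16], [3.27, 140.29], [-89.18, 269.18], [5.43, 117.66], [-154.24, 154.24]. Speed limits (degrees/s): [147.25, 147.25, 180, 180, 180, 180, 180].

### API

Orientations are given as [roll, pitch, yaw] about the fixed x, y, z axes, in that order (R = Rz(yaw) Ry(pitch) Rx(roll)).
In Python, from cell import env gives the robot as it stands. The module is installed in compiled form; this text tells all that it offers.
- The arm moves only by the tool carry_out, never from a script. Its argument "increments" is a list of rows, each a list of 5 numbers: the shift along the world's x, y, z in m, then the turn about the world's z in degrees, then the gripper's target within -1 to 1 (shut at 1, half-way at 0, fully open at -1). In form: [[dx, dy, dz, spin, jaw], ...]. A call has 1 to 20 rows; each row is the pose to reach, as a shift and turn from the pose commanded when the call began; what a row does not reach only later rows make up. A row lasts 1/10 s, in which the tool goes at most 50 mm and 8.59 degrees, less where a joint would pass 70% of its speed; a pose out of reach is approached as far as the arm can. A call with a gripper value outside its range is refused whole. The fingers move at their own pace and stop on an object; "grip_force" is the grip in N (left out, the last holds). Time passes only in rows, so rows that repeat a pose let the fingers close. It gives the time, the measured TCP pose, the force and the opening at its end, in the units of the state.
- env.get_obs(): the state, without advancing time (a new reading comes with each control period).
- env.read_camera(name): name is "scene" or "side" or "wrist"; returns (picture, depth): 400x640x3 uint8, red, green, blue; 400x640 float32, m along the optical axis (not along the pixel's ray), 0 where there is no reading.
- env.get_calibration(name): a dict with "K" (3x3 intrinsics, pixels), "camera_from_world" (4x4, takes a point from world to camera coordinates); the wrist camera has in their place "T_tool_cam" (4x4, takes a point from camera to tool coordinates, whose origin is the TCP and whose axes are the tool frame's). Camera axes: x right, y down, z forward; pixel columns grow to the right and rows downward; lengths in m; the calibration is good to about 2 mm. A picture is of the moment at which its call begins: read the wrist's pose just before it. get_calibration takes no time and is no camera call.
- env.sign_off(): hands the job in, once; it reports no verdict.
The state is a dict: "time_s": time; "qpos": joint angles; "joint_velocities": joint speeds; "effort": joint torques, N m; "tool_pos": TCP position; "tool_rot": TCP orientation; "force": force on the tool from outside, world axes, zero at the start; "wrist_torque": the same for the moment, N m; "grip_width": finger opening in m.
Only numpy, scipy, OpenCV 4.12 (cv2) and the standard library are available. Lean on these libraries where they do the work, as an engineer would, in place of code of your own. Each camera call takes 0.05 s, during which the arm holds its last target.

### The job

The setting gauge (aluminium plate with a blue handle) hangs on a hook whose red sprung keeper holds it down. Take it by the handle, gently push it back against the keeper until the keeper has swung fully open, keep it pressed while you lift the gauge up and then forward off the hook, without forcing the hook or the keeper, and set the gauge down gently, upright and fully home, in the slot of the grey rest. Leave the tools and jars round about where they are.

Things in the scene. Friction and masses are not known exactly. Their poses are not given: they have to be found in the camera images.
- gauge_handle (a point): Grip point on the blue handle, 14 (x) x 18 (y) mm, on the gauge's mid-axis 150 mm above its foot (handle from 105 to 165 mm). 0.15 to 0.3 kg. x goes through the plate's thickness, z up. Hanging, it has the hook stand's axes and this point is 175 mm above the bench. Grip firmly, best on the x faces, fingertips 150 mm or more above the bench: pushes act 90 mm lower.
- gauge_foot (a point): Middle of the lower edge of the gauge: an upright aluminium plate 8 (x) x 56 (y) x 105 (z) mm, the handle on the middle of its top edge, a bare shoulder on either side of it. A window 26 mm wide (y), 40 to 90 mm above the foot, hangs over the hook's peg. Hanging, the foot is 25 mm above the bench and may stand 3 mm off centre sideways.
- hook_stand: Grey stand fixed to the bench; origin on the bench below the hanging plate's middle; x points from the hook's tip back to the column and keeper, z up. The gauge is pushed to +x to open the keeper, and comes off to -x (40 mm is clear). Harm is done by more than 12 N between gauge and stand while it is pushed back, 25 N at any time, or 10 N from the robot itself.
- hook_peg (a point): Top of the steel peg, 20 mm wide, under the top of the gauge's window, 115 mm above the bench; axes of the stand. The peg's tip rises 12 mm higher, 2 mm in front of the plate: to come off, the gauge must be raised more than 12 mm (20 to 25 is good), then drawn to -x. Before pushing back, raise it 2 mm off the peg.
- keeper_noses (a point): Point on the stand's middle, 134 mm above the bench, level with the undersides of the keeper's two noses (8 mm thick, 14 to 21 mm either side). They reach over the shoulders: shut, the gauge can rise only 4 mm. The point is fixed to the stand and does not show where the keeper is. If pressure on the keeper is lost during the lift, it shuts again.
- keeper_pads (a point): Point on the stand's middle, 86 mm above the bench, level with the two white pads on the keeper's arms (fixed to the stand, not to the keeper). The plate's back meets them after 1 to 18 mm, set differently each time and not measured: feel for it. Spring 1 N at first; noses clear 6 mm on (3 N); rigid dark stops at 7.5 mm (4 N): push to 6 to 8 N in all.
- rest_hole0 (a point): Centre of the mouth of the slot in the top of the grey rest, a block 60 (x) x 100 (y) x 32 (z) mm fixed to the bench. The slot is 10.5 (x) by 59 (y) mm, with 3 mm chamfers, 22 mm deep from this point, at the top face 32 mm above the bench. The gauge's foot goes in with the plate's width along the slot, either face to the front.
- torque_wrench: Bystander: small wrench with a red sleeve, 146 mm long, lying on the bench; origin at the middle of its underside.
- specimen_jar: Bystander: white jar with a white lid, 47 mm across, 50 mm high; origin at its underside.
- loupe: Bystander: black loupe, 33 mm across, 29 mm high; origin at its underside.
There are look-alikes about, which are no part of the job. Of the things that look like the part that bears rest_hole0, take the one that is farthest to the robot's right at the start.

How it is judged (in metres and radians):
On the way:
1. the gauge is off the hook, in front of its tip (x of gauge_foot in the frame of hook_stand below -0.022 m and angle between gauge_foot's own z axis and vertical below 0.35 rad), for 0.1 s.
At the end, for the whole second after the job is handed in: The gauge stands at rest in the slot of the rest, released: foot within 5 mm of the slot's middle and at least 19 mm below its mouth, upright within 0.15 rad, its width along the slot within 0.12 rad (horizontal distance between gauge_foot and rest_hole0 below 0.005 m and z of gauge_foot in the frame of rest_hole0 below -0.019 m and angle between gauge_foot's own z axis and vertical below 0.15 rad and angle between the y axis of gauge_foot and the y axis of rest_hole0, either way round below 0.12 rad and linear speed of gauge below 0.02 m/s); the robot touches nothing.
It fails at once if the keeper is forced: more than 12 N between gauge and stand while the gauge is pushed back (contact force between gauge and hook_stand above 12 N and x of gauge_foot in the frame of hook_stand above 0.003 m).
It fails at once if the hook is forced: more than 25 N between gauge and stand (contact force between gauge and hook_stand above 25 N).
It fails at once if the robot pushes the hook stand or its keeper with more than 10 N (contact force between any of the fingers, the arm and hook_stand above 10 N).
It fails at once if the gauge is dropped or rammed into the rest (over 40 N) (contact force between gauge and rest above 40 N).
It fails at once if a bystander is moved by more than 20 mm (distance of any of torque_wrench, specimen_jar, loupe from where it was at the start of the episode above 0.02 m).
It also fails if it takes over 56 s, if anything falls off the work surface, if the arm or the gripper's body presses on something with over 40 N, if the wrist force passes 120 N, or if a joint passes its speed limit or range.

## Working session

There is one attempt and no reset: what is moved stays moved. The work goes in short steps, Python scripts to look and compute and a tool call to move; the robot and the scene stay as the last step left them, time stands still between calls to the robot, and variables do not carry over. Pictures are saved under pics/ and viewed, and the job is handed in when it is done.

Besides the shell and the picture viewer there is one more tool, called after ">>>" by a JSON object that holds its "fn" and its "kwargs", one argument or row to a line. carry_out: Moves the arm, as the interface text tells. Its arguments: {"type":"object","properties":{"increments":{"type":"array"},"grip_force":{"type":"number"}},"required":["increments"]}

```bash
mkdir -p pics; cat > h.py <<'E'
import numpy as np,cv2
from cell import env
from scipy.spatial.transform import Rotation as R
def cal(n,o=None):
    c=env.get_calibration(n);K=np.array(c["K"])
    if n=="wrist":
        T=np.eye(4);T[:3,:3]=R.from_euler('xyz',o["tool_rot"],degrees=True).as_matrix();T[:3,3]=o["tool_pos"]
        return K,T@np.array(c["T_tool_cam"])
    return K,np.linalg.inv(np.array(c["camera_from_world"]))
def shot(n,f):
    o=env.get_obs();p,d=env.read_camera(n);K,W=cal(n,o)
    cv2.imwrite("pics/%s.png"%f,p[:,:,::-1]);np.savez("pics/%s.npz"%f,p=p,d=d,K=K,W=W)
    return p,d,K,W
def load(f):
    z=np.load("pics/%s.npz"%f);return z["p"],z["d"],z["K"],z["W"]
def ray(K,W,u,v,z):
    r=W[:3,:3]@np.linalg.inv(K)@np.array([u,v,1.]);c=W[:3,3];return c+r*(z-c[2])/r[2]
def pts(d,K,W):
    v,u=np.mgrid[:d.shape[0],:d.shape[1]]
    P=np.stack([(u-K[0,2])/K[0,0]*d,(v-K[1,2])/K[1,1]*d,d],-1)
    return P@W[:3,:3].T+W[:3,3]
E
python3 - <<'E'
from h import *
print(env.get_obs())
for n in ["scene","side","wrist"]:
    p,d,K,W=shot(n,n+"0");print(n,W.round(3),K[0,0])
E
```

```text
{'time_s': 0.0, 'qpos': array([69.21896565, 18.43863481, -4.01321509, 83.17485302,  1.2954234 ,
       78.54155498, -3.25746121]), 'joint_velocities': array([-0.03623704, -0.07134252,  0.05680913, -0.01122149, -0.03808154,
        0.05000862, -0.08653815]), 'effort': array([-1.95678736e-04, -4.91286349e+01, -4.03940147e-01, -3.12532282e+01,
       -6.39695465e-02,  4.37951228e-02,  1.73227936e-04]), 'tool_pos': array([ 0.23903377, -0.60422771,  0.40366612]), 'tool_rot': array([ 1.79993048e+02,  1.09785184e-01, -6.84087987e+01]), 'force': array([-0.8764844 , -0.19263569,  0.18968974]), 'wrist_torque': array([-0.03733715,  0.00821396,  0.02767399]), 'grip_width': 0.08682189752420717}
scene [[ 0.592 -0.434  0.678 -0.375]
 [-0.806 -0.327  0.494 -0.903]
 [ 0.007 -0.839 -0.544  0.82 ]
 [ 0.     0.     0.     1.   ]] 433.15785080972705
side [[ 0.998 -0.048  0.032  0.467]
 [-0.057 -0.67   0.74  -1.217]
 [-0.014 -0.741 -0.672  1.01 ]
 [ 0.     0.     0.     1.   ]] 517.4423331861431
wrist [[ 0.368 -0.892 -0.263  0.312]
 [-0.93  -0.354 -0.101 -0.576]
 [-0.003  0.282 -0.959  0.383]
 [ 0.     0.     0.     1.   ]] 321.3570557435094
```

View pics/scene0.png

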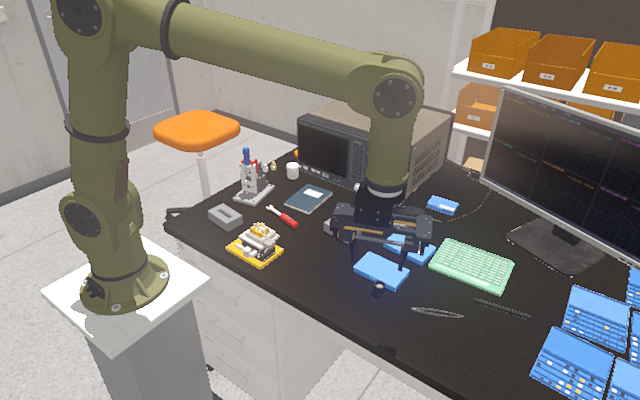

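View pics/side0.png

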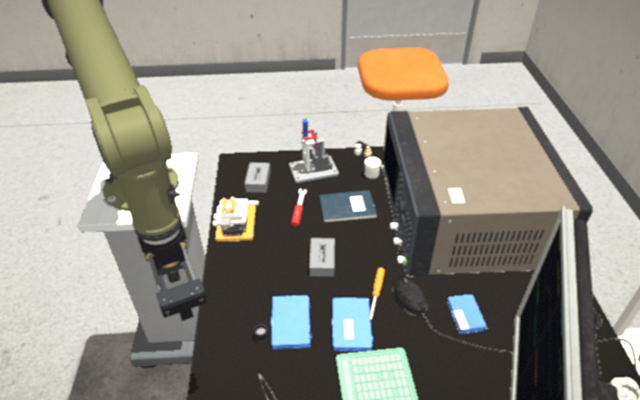

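View pics/wrist0.png

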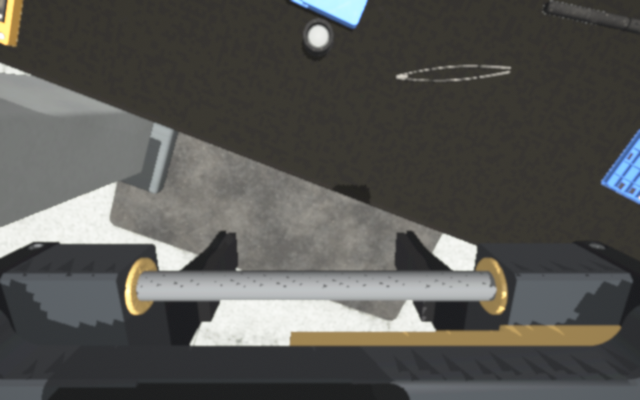

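```bash
python3 - <<'E'
from h import *
p,d,K,W=load("side0");P=pts(d,K,W)
for n,(u,v) in dict(restA=(258,172),restB=(322,247),hookbase=(300,172),hb2=(330,175),handle=(306,126),jar=(372,160),loupe=(260,328),red=(298,215),sleeve_tip=(303,192)).items(): print(n,P[v,u].round(3),d[v,u].round(3))
im=cv2.resize(p[100:300,190:440],None,fx=3.2,fy=3,interpolation=cv2.INTER_CUBIC);cv2.imwrite("pics/side0z.png",im[:,:,::-1])
p,d,K,W=load("scene0")
im=cv2.resize(p[130:280,190:340],None,fx=4,fy=4,interpolation=cv2.INTER_CUBIC);cv2.imwrite("pics/scene0z.png",im[:,:,::-1])
E
```

```text
restA [0.352 0.021 0.016] 1.581
restB [ 0.526 -0.303  0.016] 1.347
hookbase [0.48  0.014 0.013] 1.581
hb2 [ 0.571 -0.004  0.011] 1.573
handle [0.503 0.027 0.171] 1.486
jar [0.698 0.007 0.052] 1.558
loupe [ 0.371 -0.544  0.023] 1.158
red [ 0.468 -0.183  0.021] 1.43
sleeve_tip [ 0.486 -0.078  0.012] 1.514
```

View pics/side0z.png

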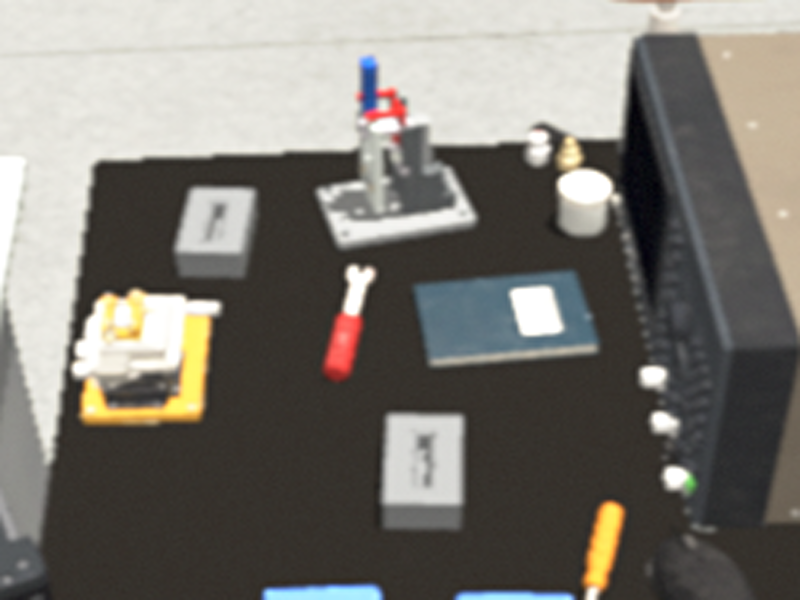

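View pics/scene0z.png

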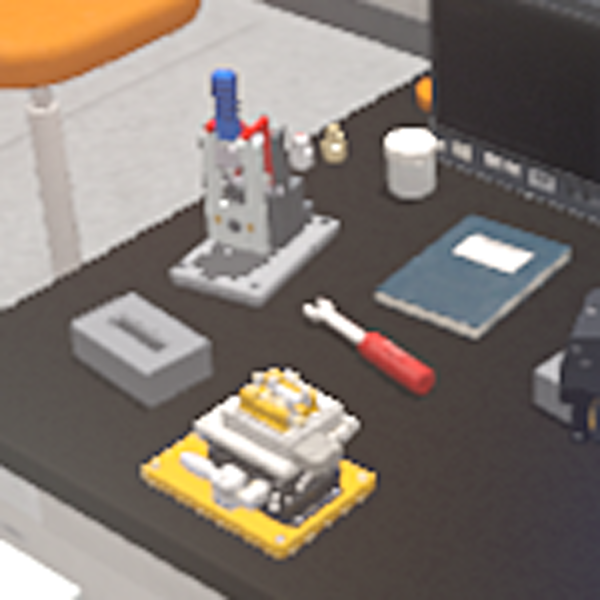

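>>> {"fn": "carry_out", "kwargs": {
  "increments": [
    [0.02,0.018,0.005,6,-1],
    [0.045,0.04,0.01,13,-1],
    [0.07,0.065,0.015,20,-1],
    [0.095,0.087,0.02,27,-1],
    [0.12,0.11,0.025,34,-1],
    [0.145,0.132,0.03,41,-1],
    [0.17,0.155,0.03,48,-1],
    [0.195,0.178,0.03,55,-1],
    [0.22,0.2,0.03,62,-1],
    [0.245,0.22,0.03,69,-1],
    [0.262,0.236,0.03,75,-1],
    [0.271,0.244,0.03,80,-1],
    [0.271,0.244,0.03,80,-1],
    [0.271,0.244,0.03,80,-1]
  ]
}}

```text
time_s: 1.55
tool_pos: [0.5097, -0.3609, 0.4344]
tool_rot: [-180.0, 0.1, 11.5]
force: [-0.0, -0.3, -1.0]
grip_width: 0.087
```

```bash
python3 - <<'E'
from h import *
shot("wrist","w1");print(env.get_obs()["tool_pos"],env.get_obs()["tool_rot"],env.get_obs()["force"])
E
```

```text
[ 0.50929452 -0.36149666  0.43448722] [1.79986726e+02 5.83833303e-02 1.13968889e+01] [ 0.11432305 -0.19738837 -0.30802228]
```

View pics/w1.png

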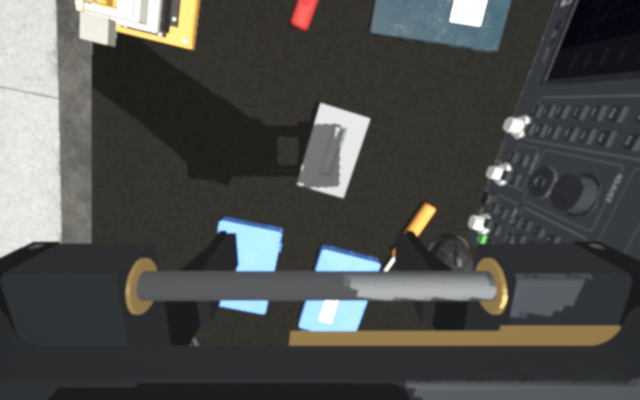

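>>> {"fn": "carry_out", "kwargs": {
  "increments": [
    [0,0.02,0,0,-1],
    [0,0.05,0,0,-1],
    [0,0.08,0,0,-1],
    [0,0.11,0,0,-1],
    [0,0.14,0,0,-1],
    [0,0.17,0,0,-1],
    [0,0.2,0.01,0,-1],
    [0,0.23,0.01,0,-1],
    [0,0.25,0.01,0,-1],
    [0,0.26,0.01,0,-1],
    [0,0.26,0.01,0,-1],
    [0,0.26,0.01,0,-1]
  ]
}}

```text
time_s: 2.8
tool_pos: [0.5098, -0.1015, 0.4447]
tool_rot: [180.0, 0.0, 11.5]
force: [-0.0, -1.4, 0.1]
grip_width: 0.0869
```

```bash
python3 - <<'E'
from h import *
shot("wrist","w2");print(env.get_obs()["tool_pos"],env.get_obs()["tool_rot"],env.get_obs()["force"])
E
```

```text
[ 0.50990834 -0.10198068  0.44462208] [1.79966955e+02 1.84604465e-02 1.14441832e+01] [-0.61542309  0.6575106  -0.72989565]
```

View pics/w2.png

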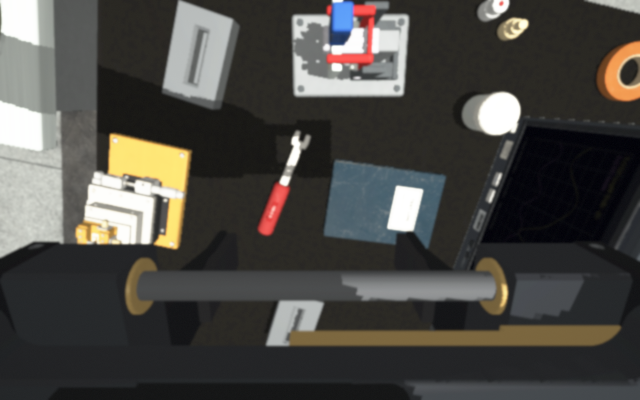

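>>> {"fn": "carry_out", "kwargs": {
  "increments": [
    [0,0.02,0,0,-1],
    [0,0.04,0,0,-1],
    [0,0.055,0,0,-1],
    [0,0.06,0,0,-1],
    [0,0.06,0,0,-1],
    [0,0.06,0,0,-1]
  ]
}}

```text
time_s: 3.45
tool_pos: [0.5102, -0.0416, 0.4447]
tool_rot: [180.0, 0.0, 11.5]
force: [0.0, -0.4, -0.0]
grip_width: 0.0871
```

```bash
python3 - <<'E'
from h import *
p,d,K,W=shot("wrist","w3");print(env.get_obs()["tool_pos"],env.get_obs()["tool_rot"])
cv2.imwrite("pics/w3z.png",cv2.resize(p[30:230,240:480],None,fx=3.3,fy=3,interpolation=cv2.INTER_CUBIC)[:,:,::-1])
# rest B from w1: top-face contour
p,d,K,W=load("w1");P=pts(d,K,W)
m=((abs(P[...,2]-0.032)<0.006)&(abs(P[...,0]-0.53)<0.09)&(abs(P[...,1]+0.3)<0.09)).astype(np.uint8)
m=cv2.morphologyEx(m,cv2.MORPH_OPEN,np.ones((3,3),np.uint8))
c=max(cv2.findContours(m,0,2)[0],key=cv2.contourArea)
w=np.array([ray(K,W,u,v,.032)[:2] for u,v in c[:,0]],np.float32)
r=cv2.minAreaRect(w);print(r)
hull=w
cv2.imwrite("pics/w1z.png",cv2.resize(p[90:210,280:390],None,fx=5,fy=5,interpolation=cv2.INTER_CUBIC)[:,:,::-1])
q,d,K,W=load("scene0")
E
```

```text
[ 0.51019036 -0.04169162  0.44467017] [1.79975987e+02 1.07573279e-02 1.14917963e+01]
((0.5241376161575317, -0.33556362986564636), (0.0997413769364357, 0.059915170073509216), 84.69021606445312)
```

View pics/w3z.png

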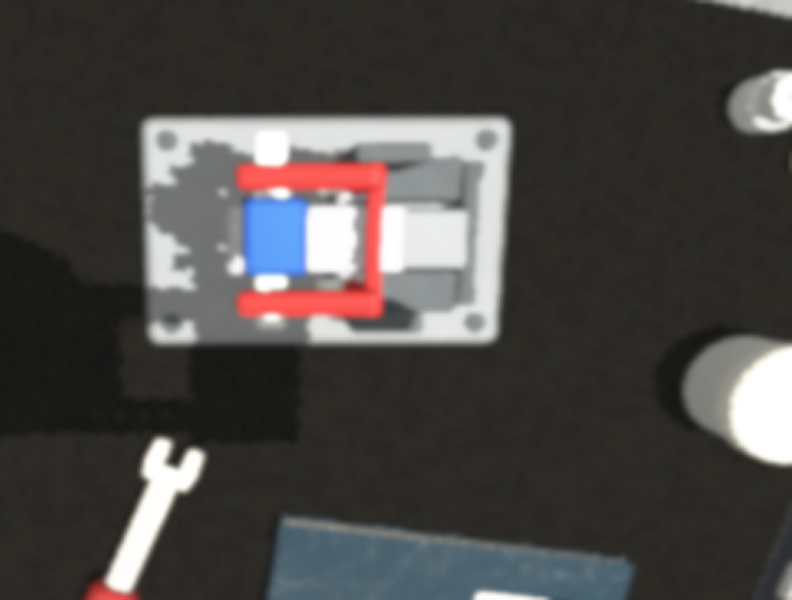

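View pics/w1z.png

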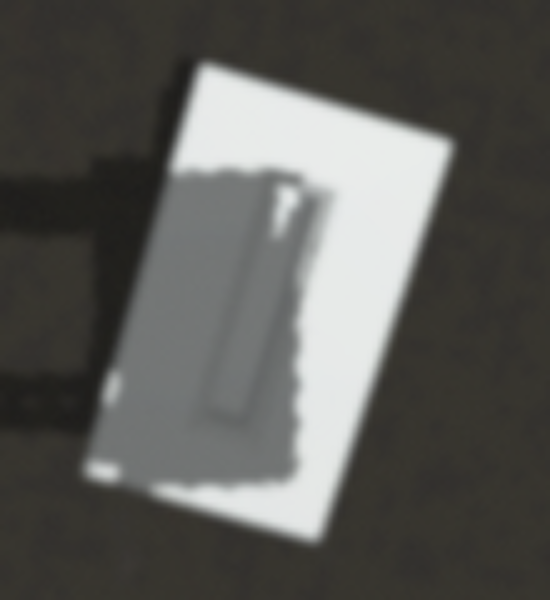

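```bash
python3 - <<'E'
from h import *
p,d,K,W=load("side0");P=pts(d,K,W)
g=p.astype(int)
print(ray(K,W,322,249,.032), P[240:275:4,322].round(3), p[236:280:4,322])
cv2.imwrite("pics/s0r.png",cv2.resize(p[225:285,290:355],None,fx=9,fy=9,interpolation=cv2.INTER_CUBIC)[:,:,::-1])
# w1 and w2 rest B / A
p,d,K,W=load("w2");P=pts(d,K,W)
print(P[50,200],P[200,400],P[110,495])
p,d,K,W=load("w3");P=pts(d,K,W)
for u,v in [(323,110),(323,100),(300,75),(390,75),(380,110),(460,160)]: print(u,v,P[v,u].round(4))
E
```

```text
[ 0.52468403 -0.32440171  0.032     ] [[ 0.527 -0.291  0.029]
 [ 0.526 -0.305  0.029]
 [ 0.526 -0.306  0.016]
 [ 0.525 -0.313  0.008]
 [ 0.524 -0.329  0.01 ]
 [ 0.523 -0.342  0.01 ]
 [ 0.521 -0.373  0.031]
 [ 0.521 -0.385  0.029]
 [ 0.52  -0.387  0.016]] [[ 52  48  43]
 [219 218 215]
 [188 188 186]
 [107 108 107]
 [164 164 161]
 [205 206 203]
 [166 166 165]
 [216 216 212]
 [144 144 142]
 [108 109 107]
 [ 78  76  73]]
[0.34834768 0.00580587 0.00919275] [ 0.63103847 -0.12636276  0.01014676] [0.69435065 0.00676494 0.04922741]
323 110 [0.5012 0.0306 0.1887]
323 100 [0.4998 0.0372 0.1893]
300 75 [0.4703 0.0619 0.0129]
390 75 [0.5761 0.0834 0.013 ]
380 110 [0.5551 0.0399 0.1141]
460 160 [0.676  0.0045 0.0457]
```

View pics/s0r.png

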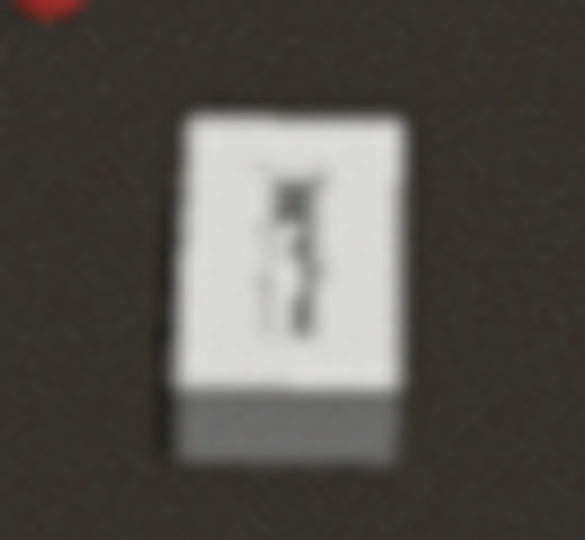

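View pics/w3.png

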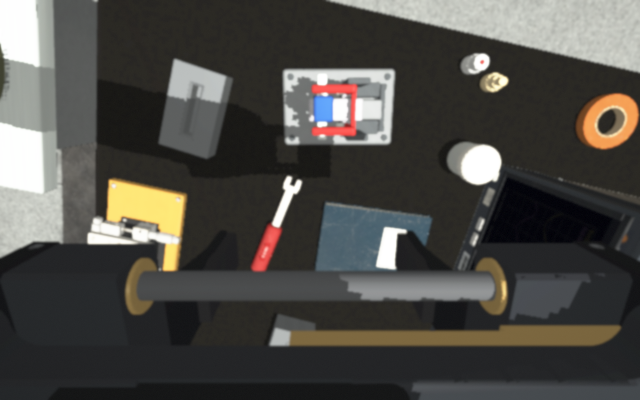

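```bash
python3 - <<'E'
from h import *
def rect(K,W,m,z):
    c=max(cv2.findContours(m.astype(np.uint8),0,2)[0],key=cv2.contourArea)
    w=np.array([ray(K,W,u,v,z)[:2] for u,v in c[:,0]],np.float32);return cv2.minAreaRect(w),cv2.contourArea(c)
p,d,K,W=load("w3");P=pts(d,K,W);q=p.astype(int)
m=(P[...,2]>0.006)&(abs(P[...,0]-.53)<.1)&(P[...,1]>-.03)&(P[...,1]<.12)
print("base",rect(K,W,m&(P[...,2]<0.25),.012))
blue=(q[...,2]>q[...,0]+60)&(abs(P[...,0]-.5)<.05)&(P[...,1]>0)
print("blue",rect(K,W,blue&(P[...,2]>.18),.190)); 
pp=P[blue&(P[...,2]>.18)];print(pp.mean(0),len(pp),np.percentile(pp,[2,98],axis=0).round(4))
red=(q[...,0]>q[...,1]+60)&(P[...,1]>0)&(abs(P[...,0]-.53)<.07)
pp=P[red];print("red",np.percentile(pp,[2,50,98],axis=0).round(4)); 
for s in ["side0","scene0"]:
    p,d,K,W=load(s);P=pts(d,K,W);q=p.astype(int)
    blue=(q[...,2]>q[...,0]+60)&(abs(P[...,0]-.5)<.06)&(abs(P[...,1]-.03)<.06)
    v,u=np.nonzero(blue);print(s,u.min(),u.max(),v.min(),v.max(),P[blue].mean(0)); 
    for vv in range(v.min(),v.max()+1,3):
        uu=u[v==vv];print(vv,uu.min(),uu.max(),P[vv,int(uu.mean())].round(3))
p,d,K,W=load("side0")
for u,v in [(310.6,237.6),(335.2,237.6),(334.7,268.3),(309.4,268.3)]: print(ray(K,W,u,v,.032))
E
```

```text
base (((0.522328794002533, 0.03451159596443176), (0.13424910604953766, 0.08797372877597809), 11.490869522094727), 7961.5)
blue (((0.5010236501693726, 0.031553931534290314), (0.012760192155838013, 0.016939735040068626), 11.488682746887207), 446.5)
[0.50092598 0.0316284  0.19018074] 488 [[0.4941 0.023  0.1876]
 [0.5078 0.0401 0.1907]]
red [[0.491  0.0095 0.0653]
 [0.5159 0.0377 0.1407]
 [0.536  0.0541 0.143 ]]
side0 302 307 119 135 [0.49985413 0.02471152 0.17186222]
119 303 306 [0.498 0.037 0.189]
122 303 307 [0.501 0.024 0.187]
125 304 306 [0.5   0.025 0.176]
128 304 306 [0.5   0.026 0.165]
131 304 306 [0.5   0.018 0.16 ]
134 304 307 [0.5   0.027 0.144]
scene0 243 249 147 164 [0.49807252 0.02784892 0.1650636 ]
147 244 246 [0.502 0.033 0.193]
150 243 248 [0.491 0.023 0.19 ]
153 244 248 [0.493 0.021 0.179]
156 246 247 [0.498 0.028 0.163]
159 244 248 [0.496 0.032 0.152]
162 244 249 [0.499 0.031 0.14 ]
[ 0.49775169 -0.28229453  0.032     ]
[ 0.56173941 -0.28678231  0.032     ]
[ 0.55145515 -0.39042851  0.032     ]
[ 0.48939876 -0.38616952  0.032     ]
```

```bash
cat > edge.py <<'E'
from h import *
def quad(K,W,m,z):
    """hull quad: fit lines to each side of the minAreaRect in world"""
    c=max(cv2.findContours(m.astype(np.uint8),0,cv2.CHAIN_APPROX_NONE)[0],key=cv2.contourArea)
    w=np.array([ray(K,W,u,v,z)[:2] for u,v in c[:,0]])
    r=cv2.minAreaRect(w.astype(np.float32));c0=np.array(r[0]);a=np.radians(r[2]);
    X=np.array([np.cos(a),np.sin(a)]);Y=np.array([-X[1],X[0]])
    l=np.c_[(w-c0)@X,(w-c0)@Y];hw=np.array(r[1])/2;res=[]
    for ax in (0,1):
        for s in (-1,1):
            k=(abs(l[:,ax]-s*hw[ax])<.006)&(abs(l[:,1-ax])<.8*hw[1-ax])
            if k.sum()<5: continue
            f=cv2.fitLine(w[k].astype(np.float32),cv2.DIST_HUBER,0,.01,.01).ravel()
            res.append((ax,s,int(k.sum()),round(np.degrees(np.arctan2(f[1],f[0]))%180,2),f[2:].round(4)))
    return r,res
E
python3 - <<'E'
from edge import *
for nm in ["w3","w2"]:
    p,d,K,W=load(nm);P=pts(d,K,W)
    m=(P[...,2]>0.007)&(abs(P[...,0]-.53)<.1)&(P[...,1]>-.03)&(P[...,1]<.12)
    for x in quad(K,W,m,.012): print(nm,x)
p,d,K,W=load("w1");P=pts(d,K,W)
m=(P[...,2]>0.022)&(abs(P[...,0]-0.53)<0.09)&(abs(P[...,1]+0.33)<0.07)
for x in quad(K,W,m,.032): print("rest",x)
# slot floor / mouth by depth
m2=(P[...,2]<0.024)&(abs(P[...,0]-.524)<.02)&(abs(P[...,1]+.3356)<.04)
print(P[m2].mean(0)); 
for x in quad(K,W,m2,.020): print("slot",x)
E
```

```text
w3 ((0.567878007888794, -0.2745048701763153), (1.0404093265533447, 0.29767757654190063), 11.472553253173828)
w3 [(0, -1, 8, np.float32(86.02), array([ 0.0837, -0.4859], dtype=float32)), (1, -1, 508, np.float32(11.47), array([ 0.5972, -0.4204], dtype=float32)), (1, 1, 25, np.float32(16.51), array([ 0.6519, -0.1079], dtype=float32))]
w2 ((0.5212827324867249, 0.04074084758758545), (0.13486284017562866, 0.1033221036195755), 10.711969375610352)
w2 [(0, -1, 75, np.float32(101.52), array([0.4571, 0.0224], dtype=float32)), (0, 1, 76, np.float32(101.83), array([0.5877, 0.0471], dtype=float32)), (1, -1, 88, np.float32(11.47), array([ 0.5388, -0.0076], dtype=float32)), (1, 1, 71, np.float32(12.33), array([0.5163, 0.0913], dtype=float32))]
rest ((0.5579505562782288, -0.5716255307197571), (0.9699169397354126, 0.27565228939056396), 11.465727806091309)
rest [(1, -1, 512, np.float32(11.47), array([ 0.5855, -0.7067], dtype=float32)), (1, 1, 50, np.float32(11.55), array([ 0.5684, -0.4314], dtype=float32))]
[ 0.52551051 -0.33678493  0.01050079]
slot ((0.5247445702552795, -0.33633342385292053), (0.05943193659186363, 0.01025795005261898), 84.76178741455078)
slot [(0, -1, 8, np.float32(20.61), array([ 0.5231, -0.3647], dtype=float32)), (0, 1, 9, np.float32(162.43), array([ 0.5283, -0.3079], dtype=float32)), (1, -1, 37, np.float32(84.13), array([ 0.5292, -0.3359], dtype=float32)), (1, 1, 38, np.float32(84.75), array([ 0.5201, -0.3374], dtype=float32))]
```

>>> {"fn": "carry_out", "kwargs": {
  "increments": [
    [-0.003,0.02,0,0,-1],
    [-0.006,0.045,0,0,-1],
    [-0.009,0.065,0,0,-1],
    [-0.009,0.073,0,0,-1],
    [-0.009,0.073,0,0,-1],
    [-0.009,0.073,-0.02,0,-1],
    [-0.009,0.073,-0.045,0,-1],
    [-0.009,0.073,-0.065,0,-0.6],
    [-0.009,0.073,-0.085,0,-0.4],
    [-0.009,0.073,-0.1,0,-0.3],
    [-0.009,0.073,-0.107,0,-0.3],
    [-0.009,0.073,-0.107,0,-0.3],
    [-0.009,0.073,-0.107,0,-0.3]
  ]
}}

```text
time_s: 4.8
tool_pos: [0.5016, 0.0324, 0.3385]
tool_rot: [180.0, -0.1, 11.6]
force: [0.4, 0.2, -0.4]
grip_width: 0.0568
```

```bash
python3 - <<'E'
from h import *
o=env.get_obs();print(o["tool_pos"],o["force"],o["grip_width"])
p,d,K,W=shot("wrist","w4")
p,d,K,W=shot("side","side1");P=pts(d,K,W)
cv2.imwrite("pics/side1z.png",cv2.resize(p[60:200,250:400],None,fx=4.5,fy=4.2,interpolation=cv2.INTER_CUBIC)[:,:,::-1])
E
```

```text
[0.50158369 0.03235264 0.33845449] [ 0.35056365  0.16794727 -0.39499529] 0.05681727240072387
```

View pics/side1z.png

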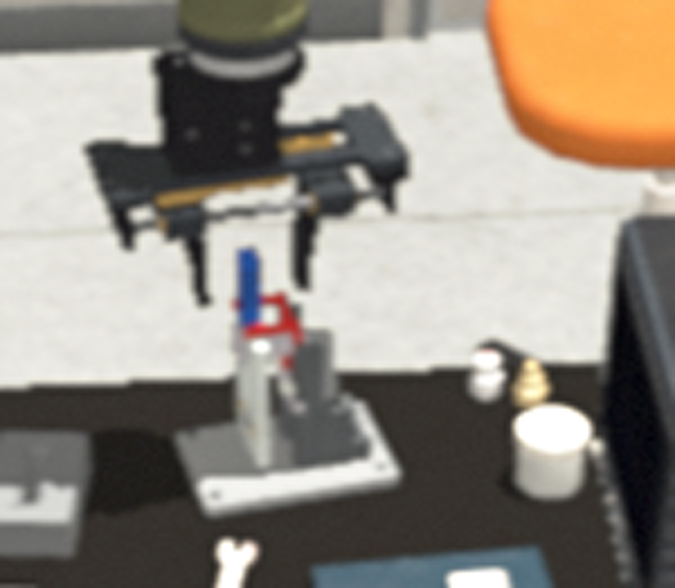

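View pics/w4.png

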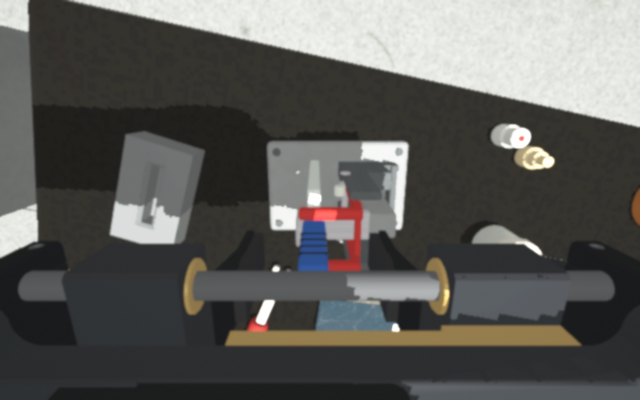

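```bash
python3 - <<'E'
from h import *
c=env.get_calibration("wrist");print(np.array(c["T_tool_cam"]).round(4),c["K"])
p,d,K,W=load("w4");P=pts(d,K,W);q=p.astype(int)
b=(q[...,2]>q[...,0]+40)&(P[...,2]>.12)&(abs(P[...,0]-.5)<.04)
o=env.get_obs();a=np.radians(11.5);X=np.array([np.cos(a),np.sin(a)])
L=P[b][:,:2]-o["tool_pos"][:2];print(b.sum(),P[b].min(0),P[b].max(0))
print(np.percentile(L@X,[1,50,99]),np.percentile(L@np.array([-X[1],X[0]]),[1,50,99]))
for v in range(222,262,5):
    k=np.nonzero(b[v])[0]
    if len(k): print(v,k.min(),k.max(),((P[v,k,:2]-o["tool_pos"][:2])@X)[[0,-1]].round(4),P[v,k,2].mean().round(3))
E
```

```text
[[ 1.000e+00 -4.000e-04  4.000e-04  5.000e-04]
 [ 3.000e-04  9.597e-01  2.810e-01 -7.760e-02]
 [-5.000e-04 -2.810e-01  9.597e-01  2.050e-02]
 [ 0.000e+00  0.000e+00  0.000e+00  1.000e+00]] [[321.35705574   0.         315.90640898]
 [  0.         321.35705574 196.85117819]
 [  0.           0.           1.        ]]
1269 [0.48655994 0.03648648 0.13240873] [0.50630025 0.10849377 0.3179334 ]
[-0.0073414  -0.0007438   0.00580117] [0.00584413 0.00792493 0.03268245]
222 304 323 [-0.0065  0.0051] 0.135
227 303 324 [-0.0068  0.0055] 0.143
232 303 324 [-0.0064  0.0052] 0.152
237 302 325 [-0.0068  0.0057] 0.158
242 301 326 [-0.0071  0.0061] 0.164
247 301 325 [-0.0068  0.0053] 0.17
252 301 326 [-0.0065  0.0056] 0.177
257 299 327 [-0.0074  0.006 ] 0.181
```

>>> {"fn": "carry_out", "kwargs": {
  "increments": [
    [-0.0006,0,0,0,0.2],
    [-0.0006,0,0,0,0.4],
    [-0.0006,0,0,0,0.5],
    [-0.0006,0,0,0,0.6],
    [-0.0006,0,0,0,0.7],
    [-0.0006,0,0,0,0.8],
    [-0.0006,0,0,0,1],
    [-0.0006,0,0,0,1],
    [-0.0006,0,0,0,1],
    [-0.0006,0,0,0,1]
  ],
  "grip_force": 8
}}

```text
time_s: 5.9
tool_pos: [0.5005, 0.0326, 0.3378]
tool_rot: [180.0, 0.0, 11.6]
force: [-1.2, -0.2, 1.0]
grip_width: 0.0138
```

>>> {"fn": "carry_out", "kwargs": {
  "increments": [
    [0,0,0,0,1],
    [0,0,0,0,1],
    [0,0,0,0,1]
  ],
  "grip_force": 60
}}

```text
time_s: 6.2
tool_pos: [0.5005, 0.0326, 0.3378]
tool_rot: [180.0, 0.0, 11.6]
force: [-0.7, -0.3, 0.0]
grip_width: 0.0132
```

```bash
cat > f.py <<'E'
from h import *
import sys
def avg(n=4):
    F=[];a=np.radians(11.5)
    for i in range(n):
        o=env.get_obs();F.append(np.r_[o["force"],o["tool_pos"]]);env.read_camera("side")
    F=np.array(F);m=F.mean(0);f=m[:3]
    print("t",round(o["time_s"],2),"Fx' %.2f Fy' %.2f Fz %.2f"%(f[0]*np.cos(a)+f[1]*np.sin(a),-f[0]*np.sin(a)+f[1]*np.cos(a),f[2]),"sd",F[:,:3].std(0).round(2),"pos",m[3:].round(4),"w",round(o["grip_width"],4),"rot",o["tool_rot"].round(2), "T",o["wrist_torque"].round(2))
avg(int(sys.argv[1]) if len(sys.argv)>1 else 4)
E
python3 f.py 5
```

```text
t 6.4 Fx' -0.44 Fy' 0.11 Fz 0.67 sd [0.18 0.23 0.37] pos [0.5005 0.0326 0.3378] w 0.0137 rot [180.     0.    11.59] T [-0.05  0.12 -0.02]
```

>>> {"fn": "carry_out", "kwargs": {
  "increments": [
    [0,0,0.0005,0,1],
    [0,0,0.001,0,1],
    [0,0,0.0015,0,1],
    [0,0,0.002,0,1],
    [0,0,0.002,0,1],
    [0,0,0.002,0,1]
  ]
}}

```text
time_s: 7.05
tool_pos: [0.5005, 0.0326, 0.3397]
tool_rot: [180.0, -0.0, 11.6]
force: [-0.5, -0.0, -1.9]
grip_width: 0.0138
```

```bash
python3 f.py 4
```

```text
t 7.2 Fx' -0.40 Fy' 0.13 Fz -2.50 sd [0.44 0.26 0.71] pos [0.5005 0.0326 0.3398] w 0.0134 rot [180.    -0.    11.59] T [-0.01 -0.13 -0.02]
```

>>> {"fn": "carry_out", "kwargs": {
  "increments": [
    [0.0005,0.0001,0,0,1],
    [0.001,0.0002,0,0,1],
    [0.0015,0.0003,0,0,1],
    [0.002,0.0004,0,0,1],
    [0.0025,0.0005,0,0,1],
    [0.003,0.0006,0,0,1],
    [0.0035,0.0007,0,0,1],
    [0.004,0.0008,0,0,1],
    [0.004,0.0008,0,0,1]
  ]
}}

```text
time_s: 8.15
tool_pos: [0.5046, 0.0334, 0.3398]
tool_rot: [-180.0, -0.0, 11.6]
force: [0.1, -0.5, -3.2]
grip_width: 0.0139
```

```bash
python3 f.py 4
```

```text
t 8.3 Fx' -0.40 Fy' -0.28 Fz -2.91 sd [0.49 0.37 0.62] pos [0.5046 0.0334 0.3398] w 0.0135 rot [180.    -0.    11.59] T [-0.06 -0.14 -0.03]
```

No contact yet; on by 4 mm more.

>>> {"fn": "carry_out", "kwargs": {
  "increments": [
    [0.0005,0.0001,0,0,1],
    [0.001,0.0002,0,0,1],
    [0.0015,0.0003,0,0,1],
    [0.002,0.0004,0,0,1],
    [0.0025,0.0005,0,0,1],
    [0.003,0.0006,0,0,1],
    [0.0035,0.0007,0,0,1],
    [0.004,0.0008,0,0,1],
    [0.004,0.0008,0,0,1]
  ]
}}

```text
time_s: 9.25
tool_pos: [0.5086, 0.0342, 0.3398]
tool_rot: [-180.0, -0.0, 11.6]
force: [0.9, -0.1, -1.7]
grip_width: 0.0134
```

```bash
python3 f.py 4
```

```text
t 9.4 Fx' 0.25 Fy' -0.25 Fz -2.60 sd [0.41 0.34 0.57] pos [0.5086 0.0342 0.3398] w 0.0135 rot [180.     0.    11.58] T [ 0.02 -0.09 -0.01]
```

>>> {"fn": "carry_out", "kwargs": {
  "increments": [
    [0.0005,0.0001,0,0,1],
    [0.001,0.0002,0,0,1],
    [0.0015,0.0003,0,0,1],
    [0.002,0.0004,0,0,1],
    [0.0025,0.0005,0,0,1],
    [0.003,0.0006,0,0,1],
    [0.0035,0.0007,0,0,1],
    [0.004,0.0008,0,0,1],
    [0.004,0.0008,0,0,1]
  ]
}}

```text
time_s: 10.35
tool_pos: [0.5123, 0.0349, 0.3396]
tool_rot: [-180.0, 0.1, 11.6]
force: [-2.2, -1.3, -1.6]
grip_width: 0.0137
```

```bash
python3 f.py 4
```

```text
t 10.5 Fx' -2.34 Fy' -0.12 Fz -1.50 sd [0.23 0.48 0.35] pos [0.5124 0.0349 0.3397] w 0.0138 rot [1.800e+02 3.000e-02 1.158e+01] T [-0.13  0.48  0.  ]
```

>>> {"fn": "carry_out", "kwargs": {
  "increments": [
    [0.0005,0.0001,0,0,1],
    [0.001,0.0002,0,0,1],
    [0.0015,0.0003,0,0,1],
    [0.002,0.0004,0,0,1],
    [0.0025,0.0005,0,0,1],
    [0.0025,0.0005,0,0,1]
  ]
}}

```text
time_s: 11.15
tool_pos: [0.5151, 0.0355, 0.3398]
tool_rot: [180.0, -0.0, 11.6]
force: [-1.6, -0.1, -1.5]
grip_width: 0.0133
```

```bash
python3 f.py 4
```

```text
t 11.3 Fx' -2.15 Fy' 0.17 Fz -1.88 sd [0.42 0.19 0.37] pos [0.5151 0.0355 0.3398] w 0.0135 rot [ 1.800e+02 -1.000e-02  1.159e+01] T [-0.17  0.55 -0.03]
```

>>> {"fn": "carry_out", "kwargs": {
  "increments": [
    [0.0005,0.0001,0,0,1],
    [0.001,0.0002,0,0,1],
    [0.0015,0.0003,0,0,1],
    [0.002,0.0004,0,0,1],
    [0.002,0.0004,0,0,1]
  ]
}}

```text
time_s: 11.85
tool_pos: [0.5171, 0.0359, 0.3398]
tool_rot: [-180.0, -0.0, 11.6]
force: [-2.5, -0.9, -1.6]
grip_width: 0.0138
```

```bash
python3 f.py 4
```

```text
t 12.0 Fx' -2.14 Fy' -0.06 Fz -1.69 sd [0.26 0.52 0.23] pos [0.5171 0.0359 0.3398] w 0.0137 rot [ 1.800e+02 -1.000e-02  1.159e+01] T [-0.22  0.7  -0.01]
```

>>> {"fn": "carry_out", "kwargs": {
  "increments": [
    [0.0004,0.0001,0,0,1],
    [0.0008,0.0002,0,0,1],
    [0.0012,0.0002,0,0,1],
    [0.0012,0.0002,0,0,1]
  ]
}}

```text
time_s: 12.45
tool_pos: [0.5183, 0.0361, 0.3398]
tool_rot: [-180.0, -0.0, 11.6]
force: [-2.9, -0.5, -1.4]
grip_width: 0.0137
```

```bash
python3 f.py 4
```

```text
t 12.6 Fx' -2.87 Fy' 0.40 Fz -1.10 sd [0.34 0.61 0.18] pos [0.5183 0.0361 0.3398] w 0.0137 rot [ 1.800e+02 -1.000e-02  1.159e+01] T [-0.13  0.72  0.03]
```

>>> {"fn": "carry_out", "kwargs": {
  "increments": [
    [0.0004,0.0001,0,0,1],
    [0.0008,0.0002,0,0,1],
    [0.0012,0.0002,0,0,1],
    [0.0012,0.0002,0,0,1]
  ]
}}

```text
time_s: 13.05
tool_pos: [0.5192, 0.0363, 0.3396]
tool_rot: [-180.0, 0.1, 11.6]
force: [-5.2, -1.3, 0.4]
grip_width: 0.0134
```

```bash
python3 f.py 4
```

```text
t 13.2 Fx' -5.02 Fy' -0.07 Fz 0.09 sd [0.33 0.62 0.35] pos [0.5192 0.0362 0.3396] w 0.0138 rot [-1.800e+02  7.000e-02  1.159e+01] T [-0.22  1.32  0.03]
```

>>> {"fn": "carry_out", "kwargs": {
  "increments": [
    [0.0002,0,0,0,1],
    [0.0004,0.0001,0,0,1],
    [0.0004,0.0001,0,0,1]
  ]
}}

```text
time_s: 13.55
tool_pos: [0.5194, 0.0363, 0.3396]
tool_rot: [180.0, 0.1, 11.6]
force: [-5.5, -0.8, -0.5]
grip_width: 0.0135
```

```bash
python3 f.py 5; python3 - <<'E'
from h import *
p,d,K,W=load("side0")
p,d,K,W=shot("side","side2")
cv2.imwrite("pics/side2z.png",cv2.resize(p[80:200,270:370],None,fx=6,fy=5,interpolation=cv2.INTER_CUBIC)[:,:,::-1])
E
```

```text
t 13.75 Fx' -6.22 Fy' 0.54 Fz 0.08 sd [0.69 0.41 0.39] pos [0.5194 0.0363 0.3396] w 0.0133 rot [1.800e+02 1.100e-01 1.159e+01] T [-0.27  1.53  0.03]
```

View pics/side2z.png

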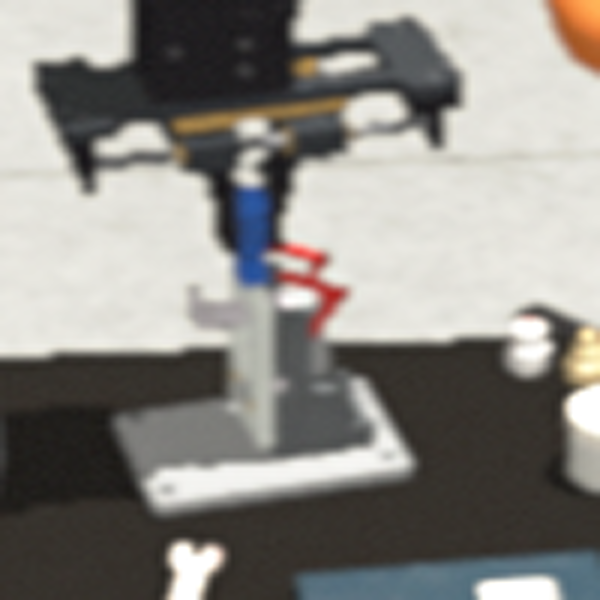

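>>> {"fn": "carry_out", "kwargs": {
  "increments": [
    [0.0001,0,0.0005,0,1],
    [0.0001,0,0.001,0,1],
    [0.0001,0,0.0015,0,1],
    [0.0001,0,0.002,0,1],
    [0.0001,0,0.0025,0,1],
    [0.0001,0,0.003,0,1],
    [0.0001,0,0.003,0,1]
  ]
}}

```text
time_s: 14.55
tool_pos: [0.5194, 0.0362, 0.3421]
tool_rot: [-180.0, 0.1, 11.6]
force: [-6.0, -1.2, -4.8]
grip_width: 0.0135
```

```bash
python3 f.py 4
```

```text
t 14.7 Fx' -5.71 Fy' 0.03 Fz -5.03 sd [0.59 0.31 0.41] pos [0.5194 0.0362 0.3421] w 0.0135 rot [-1.7999e+02  1.2000e-01  1.1590e+01] T [-0.34  1.41  0.02]
```

>>> {"fn": "carry_out", "kwargs": {
  "increments": [
    [0.0001,0,0.0005,0,1],
    [0.0001,0,0.001,0,1],
    [0.0001,0,0.0015,0,1],
    [0.0001,0,0.002,0,1],
    [0.0001,0,0.0025,0,1],
    [0.0001,0,0.003,0,1],
    [0.0001,0,0.0035,0,1],
    [0.0001,0,0.004,0,1]
  ]
}}

```text
time_s: 15.55
tool_pos: [0.5195, 0.0362, 0.346]
tool_rot: [-180.0, 0.1, 11.6]
force: [-4.9, -1.1, -5.0]
grip_width: 0.0135
```

```bash
python3 f.py 4
```

```text
t 15.7 Fx' -5.24 Fy' 0.23 Fz -5.04 sd [0.27 0.36 0.25] pos [0.5195 0.0362 0.3461] w 0.0137 rot [-1.7999e+02  1.2000e-01  1.1590e+01] T [-0.32  1.4   0.03]
```

>>> {"fn": "carry_out", "kwargs": {
  "increments": [
    [0.0002,0,0.0005,0,1],
    [0.0003,0,0.001,0,1],
    [0.0003,0,0.002,0,1],
    [0.0003,0,0.003,0,1],
    [0.0003,0,0.004,0,1],
    [0.0003,0,0.005,0,1],
    [0.0004,0,0.006,0,1],
    [0.0004,0,0.007,0,1],
    [0.0004,0,0.008,0,1]
  ]
}}

```text
time_s: 16.65
tool_pos: [0.5198, 0.0362, 0.3539]
tool_rot: [-180.0, 0.2, 11.6]
force: [-6.1, -1.3, -5.0]
grip_width: 0.0136
```

```bash
python3 f.py 4
```

```text
t 16.8 Fx' -6.18 Fy' -0.04 Fz -4.75 sd [0.34 0.32 0.26] pos [0.5198 0.0362 0.3541] w 0.0134 rot [-1.7999e+02  1.6000e-01  1.1590e+01] T [-0.32  1.62  0.  ]
```

>>> {"fn": "carry_out", "kwargs": {
  "increments": [
    [0.0001,0,0.001,0,1],
    [0.0001,0,0.002,0,1],
    [0.0002,0,0.003,0,1],
    [0.0002,0,0.004,0,1],
    [0.0002,0,0.005,0,1],
    [0.0002,0,0.006,0,1],
    [0.0002,0,0.007,0,1],
    [0.0002,0,0.007,0,1]
  ]
}}

```text
time_s: 17.65
tool_pos: [0.52, 0.0362, 0.361]
tool_rot: [-180.0, 0.2, 11.6]
force: [-4.9, -1.3, -4.1]
grip_width: 0.0132
```

```bash
python3 f.py 3;  python3 - <<'E'
from h import *
p,d,K,W=shot("side","side3")
cv2.imwrite("pics/side3z.png",cv2.resize(p[80:200,270:370],None,fx=6,fy=5,interpolation=cv2.INTER_CUBIC)[:,:,::-1])
E
```

```text
t 17.75 Fx' -6.04 Fy' 0.02 Fz -4.48 sd [1.   0.31 0.41] pos [0.52   0.0362 0.361 ] w 0.0137 rot [-1.7999e+02  1.7000e-01  1.1590e+01] T [-0.45  1.66  0.04]
```

View pics/side3z.png

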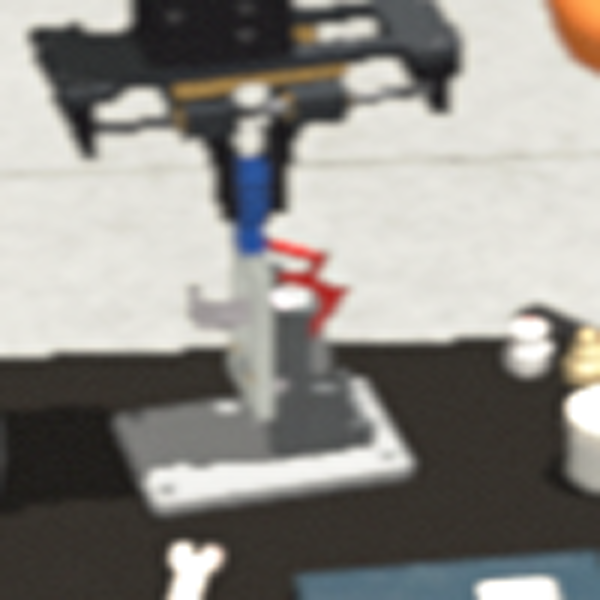

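>>> {"fn": "carry_out", "kwargs": {
  "increments": [
    [-0.001,-0.0002,0,0,1],
    [-0.002,-0.0004,0,0,1],
    [-0.0035,-0.0007,0,0,1],
    [-0.005,-0.001,0,0,1],
    [-0.007,-0.0014,0,0,1],
    [-0.009,-0.0018,0,0,1],
    [-0.011,-0.0022,0,0,1],
    [-0.013,-0.0026,0,0,1],
    [-0.015,-0.003,0,0,1]
  ]
}}

```text
time_s: 18.75
tool_pos: [0.5056, 0.0334, 0.3619]
tool_rot: [180.0, -0.0, 11.6]
force: [-0.5, 0.6, -2.9]
grip_width: 0.0133
```

```bash
python3 f.py 3
```

```text
t 18.85 Fx' -0.96 Fy' 0.21 Fz -2.52 sd [0.49 0.39 0.31] pos [0.5054 0.0334 0.3619] w 0.0133 rot [ 1.7998e+02 -1.0000e-02  1.1580e+01] T [ 0.03  0.05 -0.  ]
```

>>> {"fn": "carry_out", "kwargs": {
  "increments": [
    [-0.003,-0.0006,0,0,1],
    [-0.006,-0.0012,0,0,1],
    [-0.009,-0.0018,0,0,1],
    [-0.012,-0.0024,0,0,1],
    [-0.015,-0.003,0,0,1],
    [-0.018,-0.0036,0,0,1],
    [-0.021,-0.0042,0,0,1],
    [-0.025,-0.005,0,0,1],
    [-0.029,-0.0058,0,0,1],
    [-0.033,-0.0066,0,0,1],
    [-0.037,-0.0074,0,0,1],
    [-0.039,-0.0078,0,0,1],
    [-0.039,-0.0078,0,0,1]
  ]
}}

```text
time_s: 20.2
tool_pos: [0.4664, 0.0255, 0.3618]
tool_rot: [180.0, -0.0, 11.6]
force: [-0.1, -0.7, -2.1]
grip_width: 0.0134
```

```bash
python3 f.py 3;  python3 - <<'E'
from h import *
p,d,K,W=shot("side","side4")
cv2.imwrite("pics/side4z.png",cv2.resize(p[80:200,250:370],None,fx=5,fy=5,interpolation=cv2.INTER_CUBIC)[:,:,::-1])
E
```

```text
t 20.3 Fx' 0.18 Fy' -0.42 Fz -2.41 sd [0.25 0.41 0.48] pos [0.4666 0.0256 0.3619] w 0.0137 rot [ 1.7999e+02 -2.0000e-02  1.1590e+01] T [ 0.04 -0.07  0.02]
```

View pics/side4z.png

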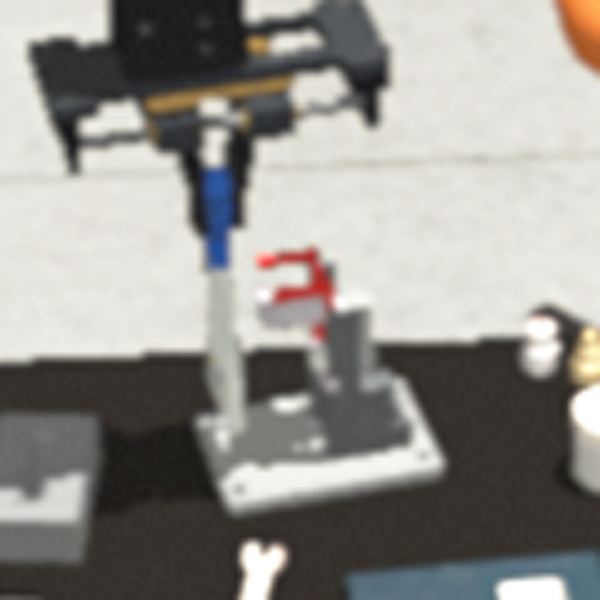

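>>> {"fn": "carry_out", "kwargs": {
  "increments": [
    [0,0,0.01,0,1],
    [0,0,0.025,0,1],
    [0,-0.005,0.04,0,1],
    [0,-0.02,0.048,0,1],
    [0,-0.045,0.048,0,1],
    [0,-0.075,0.048,0,1],
    [0.01,-0.105,0.048,-1.5,1],
    [0.018,-0.135,0.048,-3,1],
    [0.026,-0.165,0.048,-5,1],
    [0.034,-0.195,0.048,-7,1],
    [0.042,-0.225,0.048,-9,1],
    [0.05,-0.255,0.048,-11,1],
    [0.055,-0.285,0.048,-13,1],
    [0.0577,-0.312,0.048,-15,1],
    [0.0577,-0.335,0.048,-16.9,1],
    [0.0577,-0.35,0.048,-16.9,1],
    [0.0577,-0.358,0.048,-16.9,1],
    [0.0577,-0.3606,0.048,-16.9,1],
    [0.0577,-0.3606,0.048,-16.9,1],
    [0.0577,-0.3606,0.048,-16.9,1]
  ]
}}

```text
time_s: 22.4
tool_pos: [0.5247, -0.3336, 0.41]
tool_rot: [-180.0, -0.0, -5.2]
force: [-0.7, -0.5, -3.1]
grip_width: 0.0134
```

```bash
python3 f.py 2;  python3 - <<'E'
from h import *
p,d,K,W=shot("wrist","w5")
p,d,K,W=shot("side","side5")
cv2.imwrite("pics/side5z.png",cv2.resize(p[150:300,260:400],None,fx=4,fy=4,interpolation=cv2.INTER_CUBIC)[:,:,::-1])
shot("scene","scene5")
E
```

```text
t 22.45 Fx' -0.58 Fy' 0.20 Fz -2.95 sd [0.11 0.57 0.11] pos [ 0.5247 -0.3336  0.41  ] w 0.0131 rot [-1.7998e+02 -2.0000e-02 -5.1900e+00] T [ 0.02 -0.07  0.01]
```

View pics/side5z.png

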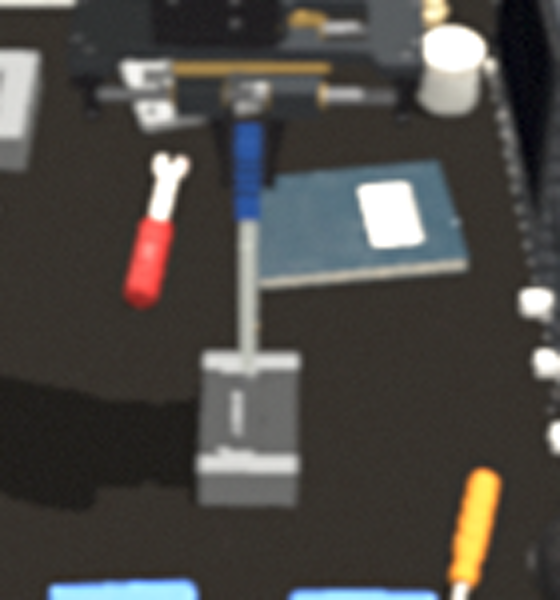

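View pics/w5.png

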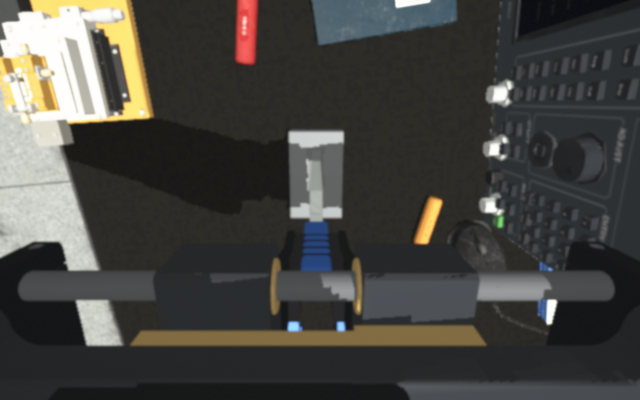

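View pics/scene5.png

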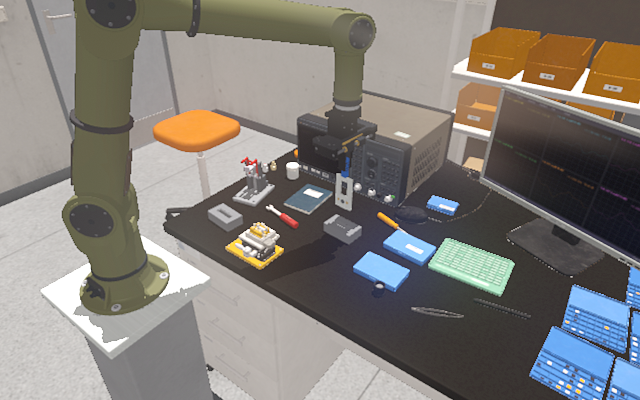

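```bash
python3 - <<'E'
from edge import *
p,d,K,W=load("w5");P=pts(d,K,W)
t=np.array([.5247,-.3336]);a=np.radians(-5.2);X=np.array([np.cos(a),np.sin(a)]);Y=np.array([-X[1],X[0]])
L=np.stack([(P[...,:2]-t)@X,(P[...,:2]-t)@Y],-1);Z=P[...,2]
for v in range(150,250,6):
    k=np.nonzero((Z[v]>.07)&(Z[v]<.26)&(abs(L[v,:,0])<.02))[0]
    if len(k): print(v,k.min(),k.max(),"x",L[v,[k.min(),k.max()],0].round(4),"mid",L[v,[k.min(),k.max()],0].mean().round(4),"y",L[v,k,1].mean().round(4),"z",Z[v,k].mean().round(3))
m=(abs(Z-.032)<.01)&(abs(L[...,0])<.06)&(abs(L[...,1])<.07)
r,res=quad(K,W,m,.032);c=np.array(r[0])-t;print(r,"local",c@X,c@Y,res)
m2=(Z<.024)&(abs(L[...,0])<.015)&(abs(L[...,1])<.035)
# side & scene: plate
for s in ["side5","scene5"]:
    p,d,K,W=load(s);P=pts(d,K,W);Z=P[...,2]
    L=np.stack([(P[...,:2]-t)@X,(P[...,:2]-t)@Y],-1)
    q=p.astype(int);sat=q.max(-1)-q.min(-1)
    m=(Z>.1)&(Z<.195)&(abs(L[...,0])<.03)&(abs(L[...,1])<.045)&(sat<40)
    v,u=np.nonzero(m);print(s,m.sum(),"x",np.percentile(L[m][:,0],[3,50,97]).round(4),"y",np.percentile(L[m][:,1],[3,50,97]).round(4),"z",Z[m].min(),Z[m].max(),(u.min(),u.max(),v.min(),v.max()))
E
```

```text
162 311 319 x [-0.0038  0.0034] mid -0.0002 y 0.0271 z 0.106
168 311 320 x [-0.0034  0.004 ] mid 0.0003 y 0.027 z 0.133
174 310 320 x [-0.0039  0.0036] mid -0.0001 y 0.0269 z 0.156
180 310 321 x [-0.0035  0.0042] mid 0.0003 y 0.0269 z 0.175
186 310 321 x [-0.0031  0.0038] mid 0.0003 y 0.027 z 0.192
192 309 321 x [-0.0036  0.0037] mid 0.0 y 0.0257 z 0.202
198 309 321 x [-0.0037  0.0037] mid 0.0 y 0.0219 z 0.202
204 309 321 x [-0.0037  0.0037] mid 0.0 y 0.018 z 0.201
210 309 321 x [-0.0037  0.0037] mid 0.0 y 0.0141 z 0.201
216 309 321 x [-0.0037  0.0037] mid 0.0 y 0.0102 z 0.201
222 305 325 x [-0.0061  0.0061] mid -0.0 y 0.0079 z 0.206
228 304 327 x [-0.0064  0.0072] mid 0.0004 y 0.0077 z 0.215
234 286 345 x [-0.0151  0.0159] mid 0.0004 y 0.0096 z 0.229
240 285 346 x [-0.0149  0.0157] mid 0.0004 y 0.0096 z 0.237
246 283 348 x [-0.0152  0.016 ] mid 0.0004 y 0.0096 z 0.244
((0.5244676470756531, -0.33481553196907043), (0.09858059138059616, 0.05987970903515816), 84.7710189819336) local -0.0001212298536602122 -0.0012315880690662547 [(0, -1, 36, np.float32(174.77), array([ 0.5166, -0.3836], dtype=float32)), (0, 1, 44, np.float32(174.78), array([ 0.5296, -0.2858], dtype=float32)), (1, -1, 68, np.float32(84.39), array([ 0.5529, -0.3456], dtype=float32)), (1, 1, 68, np.float32(84.62), array([ 0.4955, -0.3298], dtype=float32))]
side5 116 x [-0.0045  0.0003  0.0023] y [-0.0319 -0.028   0.0126] z 0.10023375339083285 0.19455226139729564 (np.int64(320), np.int64(323), np.int64(205), np.int64(242))
scene5 382 x [-0.0043 -0.0012  0.0052] y [-0.0304 -0.0049  0.0248] z 0.10012360098353379 0.19499927891458513 (np.int64(336), np.int64(352), np.int64(176), np.int64(209))
```

>>> {"fn": "carry_out", "kwargs": {
  "increments": [
    [0,-0.0008,-0.008,0,1],
    [0,-0.0008,-0.02,0,1],
    [0,-0.0008,-0.034,0,1],
    [0,-0.0008,-0.046,0,1],
    [0,-0.0008,-0.054,0,1],
    [0,-0.0008,-0.058,0,1],
    [0,-0.0008,-0.06,0,1],
    [0,-0.0008,-0.06,0,1]
  ]
}}

```text
time_s: 23.45
tool_pos: [0.5244, -0.3358, 0.3499]
tool_rot: [180.0, -0.0, -5.3]
force: [0.1, 0.3, -2.9]
grip_width: 0.0139
```

```bash
python3 f.py 2;  python3 - <<'E'
from edge import *
p,d,K,W=shot("wrist","w6");P=pts(d,K,W)
cv2.imwrite("pics/w6z.png",cv2.resize(p[90:240,250:390],None,fx=5,fy=4,interpolation=cv2.INTER_CUBIC)[:,:,::-1])
o=env.get_obs();t=o["tool_pos"][:2]
a=np.radians(-5.2);X=np.array([np.cos(a),np.sin(a)]);Y=np.array([-X[1],X[0]])
L=np.stack([(P[...,:2]-t)@X,(P[...,:2]-t)@Y],-1);Z=P[...,2]
m=(abs(Z-.032)<.006)&(abs(L[...,0])<.06)&(abs(L[...,1])<.07)
r,res=quad(K,W,m,.032);c=np.array(r[0])-t;print(r,"local",c@X,c@Y)
E
```

```text
t 23.5 Fx' -0.03 Fy' 0.14 Fz -2.93 sd [0.14 0.12 0.03] pos [ 0.5245 -0.3359  0.35  ] w 0.0134 rot [ 1.7998e+02 -4.0000e-02 -5.3100e+00] T [-0.05 -0.08 -0.02]
((0.5245887637138367, -0.33385148644447327), (0.09643778949975967, 0.059853002429008484), 84.72694396972656) local -0.0001360290524235287 0.002026734962803117
```

View pics/w6z.png

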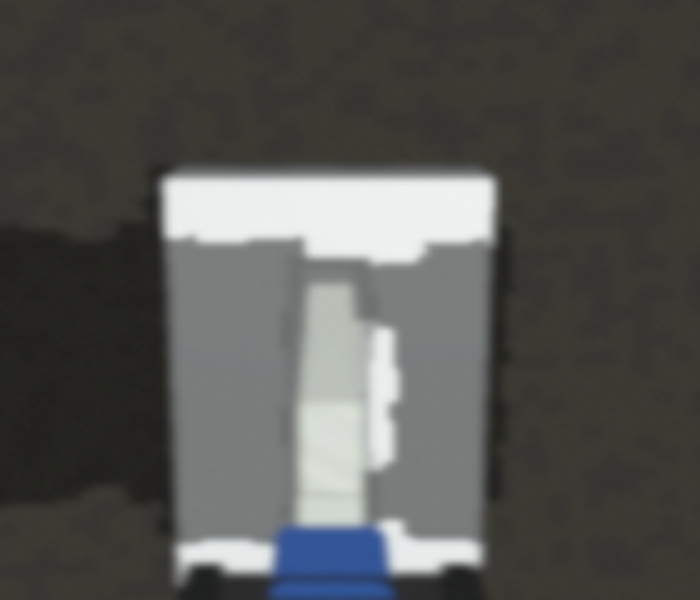

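```bash
python3 - <<'E'
from h import *
p,d,K,W=load("w6")
t=np.array([.5245,-.3359]);a=np.radians(-5.25);X=np.array([np.cos(a),np.sin(a)]);Y=np.array([-X[1],X[0]])
def l(u,v,z):
    q=ray(K,W,250+u/5,90+v/4,z)[:2]-t;return (q@X).round(4),(q@Y).round(4)
print("rest far",l(325,175,.032),l(163,175,.032),l(497,175,.032));print("slot far",l(303,260,.032),l(372,262,.032));print("foot far L/R",l(308,283,.037),l(352,283,.037))
E
```

```text
rest far (np.float64(0.0001), np.float64(0.0505)) (np.float64(-0.0295), np.float64(0.0505)) (np.float64(0.0315), np.float64(0.0504))
slot far (np.float64(-0.004), np.float64(0.031)) (np.float64(0.0088), np.float64(0.0305))
foot far L/R (np.float64(-0.0031), np.float64(0.0265)) (np.float64(0.005), np.float64(0.0264))
```

>>> {"fn": "carry_out", "kwargs": {
  "increments": [
    [0,0.0008,0,0,1],
    [0,0.0008,-0.001,0,1],
    [0,0.0008,-0.002,0,1],
    [0,0.0008,-0.003,0,1],
    [0,0.0008,-0.004,0,1],
    [0,0.0008,-0.005,0,1],
    [0,0.0008,-0.006,0,1],
    [0,0.0008,-0.007,0,1],
    [0,0.0008,-0.008,0,1],
    [0,0.0008,-0.009,0,1],
    [0,0.0008,-0.009,0,1]
  ]
}}

```text
time_s: 24.7
tool_pos: [0.5243, -0.335, 0.3406]
tool_rot: [-180.0, 0.0, -5.3]
force: [-0.1, -0.2, -1.6]
grip_width: 0.0135
```

```bash
python3 f.py 3
```

```text
t 24.8 Fx' -0.19 Fy' 0.20 Fz -2.56 sd [0.5  0.52 0.71] pos [ 0.5243 -0.335   0.3407] w 0.0135 rot [180.    -0.    -5.31] T [ 0.04 -0.08 -0.01]
```

>>> {"fn": "carry_out", "kwargs": {
  "increments": [
    [0,0,-0.001,0,1],
    [0,0,-0.002,0,1],
    [0,0,-0.003,0,1],
    [0,0,-0.004,0,1],
    [0,0,-0.005,0,1],
    [0,0,-0.006,0,1],
    [0,0,-0.007,0,1],
    [0,0,-0.008,0,1],
    [0,0,-0.008,0,1]
  ]
}}

```text
time_s: 25.75
tool_pos: [0.5243, -0.335, 0.3326]
tool_rot: [-180.0, 0.0, -5.3]
force: [-1.0, -0.2, -3.2]
grip_width: 0.0136
```

```bash
python3 f.py 3
```

```text
t 25.85 Fx' 0.03 Fy' 0.46 Fz -2.67 sd [0.71 0.73 0.39] pos [ 0.5243 -0.335   0.3327] w 0.0139 rot [-180.     -0.     -5.31] T [ 0.01 -0.04  0.  ]
```

>>> {"fn": "carry_out", "kwargs": {
  "increments": [
    [0,0,-0.001,0,1],
    [0,0,-0.002,0,1],
    [0,0,-0.003,0,1],
    [0,0,-0.004,0,1],
    [0,0,-0.005,0,1],
    [0,0,-0.006,0,1],
    [0,0,-0.0065,0,1],
    [0,0,-0.007,0,1],
    [0,0,-0.007,0,1]
  ]
}}

```text
time_s: 26.8
tool_pos: [0.5243, -0.335, 0.3257]
tool_rot: [-180.0, -0.0, -5.3]
force: [0.6, -1.0, -2.6]
grip_width: 0.0136
```

```bash
python3 f.py 3
```

```text
t 26.9 Fx' 0.30 Fy' -0.06 Fz -2.98 sd [0.21 0.79 0.25] pos [ 0.5244 -0.335   0.3258] w 0.0136 rot [ 1.80e+02 -1.00e-02 -5.31e+00] T [ 0.05 -0.06 -0.02]
```

>>> {"fn": "carry_out", "kwargs": {
  "increments": [
    [0,0,-0.0004,0,1],
    [0,0,-0.0008,0,1],
    [0,0,-0.0012,0,1],
    [0,0,-0.0016,0,1],
    [0,0,-0.002,0,1],
    [0,0,-0.002,0,1]
  ]
}}

```text
time_s: 27.55
tool_pos: [0.5243, -0.335, 0.3237]
tool_rot: [-180.0, 0.0, -5.3]
force: [-0.0, 0.3, -3.1]
grip_width: 0.0135
```

```bash
python3 f.py 3
```

```text
t 27.65 Fx' -0.14 Fy' -0.26 Fz -2.90 sd [0.29 0.66 0.59] pos [ 0.5243 -0.335   0.3237] w 0.0135 rot [180.    -0.    -5.31] T [ 0.07 -0.05  0.02]
```

>>> {"fn": "carry_out", "kwargs": {
  "increments": [
    [0,0,-0.0004,0,1],
    [0,0,-0.0008,0,1],
    [0,0,-0.0012,0,1],
    [0,0,-0.0012,0,1]
  ]
}}

```text
time_s: 28.1
tool_pos: [0.5244, -0.3351, 0.3228]
tool_rot: [180.0, -0.0, -5.3]
force: [0.0, -0.2, -1.3]
grip_width: 0.0136
```

```bash
python3 f.py 3
```

```text
t 28.2 Fx' -0.41 Fy' -0.07 Fz -1.01 sd [0.79 0.03 0.29] pos [ 0.5244 -0.3351  0.3228] w 0.0135 rot [ 1.7999e+02 -2.0000e-02 -5.3100e+00] T [ 0.03 -0.02  0.02]
```

>>> {"fn": "carry_out", "kwargs": {
  "increments": [
    [0,0,-0.0004,0,1],
    [0,0,-0.0004,0,1]
  ]
}}

```text
time_s: 28.45
tool_pos: [0.5245, -0.335, 0.3228]
tool_rot: [180.0, -0.0, -5.3]
force: [-0.6, 0.1, 3.0]
grip_width: 0.0138
```

```bash
python3 f.py 3
```

```text
t 28.55 Fx' -0.84 Fy' 0.53 Fz 3.31 sd [0.29 0.17 0.36] pos [ 0.5245 -0.335   0.3228] w 0.0135 rot [ 1.7997e+02 -4.0000e-02 -5.3100e+00] T [0.2  0.23 0.02]
```

Seated on the slot floor (TCP stopped at the expected 0.3228 m, force turned upward). Release gently.

>>> {"fn": "carry_out", "kwargs": {
  "increments": [
    [0,0,0,0,1],
    [0,0,0,0,0.6],
    [0,0,0,0,0.5],
    [0,0,0,0,0.3],
    [0,0,0,0,0.1],
    [0,0,0,0,0],
    [0,0,0,0,0],
    [0,0,0,0,0]
  ],
  "grip_force": 8
}}

```text
time_s: 29.4
tool_pos: [0.5244, -0.335, 0.3221]
tool_rot: [180.0, -0.0, -5.3]
force: [0.1, -0.7, -0.2]
grip_width: 0.0423
```

>>> {"fn": "carry_out", "kwargs": {
  "increments": [
    [0,0,0.01,0,0],
    [0,0,0.025,0,0],
    [0,0,0.045,0,0],
    [0,0,0.07,0,0],
    [0,0,0.095,0,0],
    [0,0,0.115,0,0],
    [0,0,0.125,0,0],
    [0,0,0.13,0,0],
    [0,0,0.13,0,0]
  ]
}}

```text
time_s: 30.3
tool_pos: [0.5244, -0.335, 0.4527]
tool_rot: [180.0, -0.0, -5.3]
force: [-0.3, 0.6, 0.2]
grip_width: 0.0438
```

```bash
python3 f.py 2;  python3 - <<'E'
from edge import *
p,d,K,W=shot("side","side7")
cv2.imwrite("pics/side7z.png",cv2.resize(p[130:300,240:400],None,fx=3.5,fy=3.5,interpolation=cv2.INTER_CUBIC)[:,:,::-1])
shot("wrist","w7");shot("scene","scene7")
E
```

```text
t 30.35 Fx' 0.06 Fy' 0.37 Fz -0.16 sd [0.25 0.26 0.32] pos [ 0.5243 -0.335   0.4523] w 0.0436 rot [-1.7999e+02  3.0000e-02 -5.3100e+00] T [-0.02 -0.07 -0.05]
```

View pics/side7z.png

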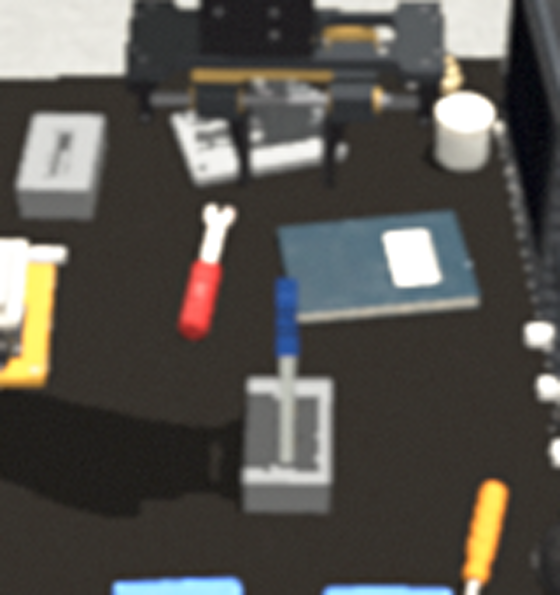

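View pics/w7.png

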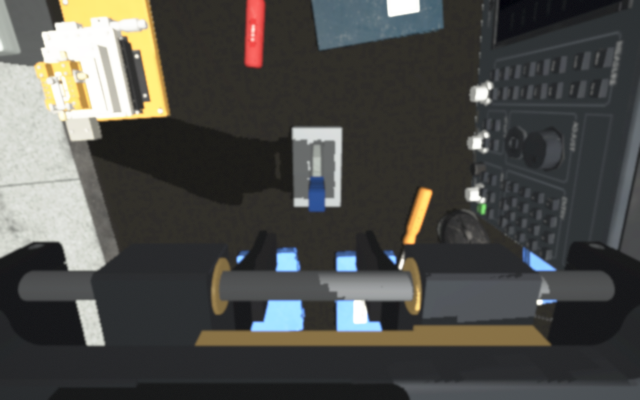

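```bash
python3 - <<'E'
from h import *
p,d,K,W=load("w7");P=pts(d,K,W);q=p.astype(int)
b=(q[...,2]>q[...,0]+40)&(P[...,2]>.1)&(P[...,2]<.2)&(abs(P[...,0]-.524)<.03)&(abs(P[...,1]+.336)<.04)
print("top",np.percentile(P[b][:,2],[50,90,97]),P[b&(P[...,2]>.168)].mean(0))
g=(P[...,2]>.1)&(P[...,2]<.13)&(abs(P[...,0]-.524)<.03)&(abs(P[...,1]+.32)<.04)&~b
print("shoulder",np.percentile(P[g],[5,50,95],axis=0).round(4))
p,d,K,W=load("side7");P=pts(d,K,W)
for u,v in [(322,212),(322,222),(372,160),(299,210)]: print(u,v,P[v,u].round(4))
a=load("side0")[0].astype(int);c=p.astype(int)
for n,(x0,x1,y0,y1) in dict(jar=(358,388,148,182),wrench=(288,312,185,230),loupe=(250,270,318,340)).items(): print(n,abs(a[y0:y1,x0:x1]-c[y0:y1,x0:x1]).mean())
E
```

```text
top [0.17338214 0.17483302 0.17529158] [ 0.52446822 -0.33458914  0.17380677]
shoulder [[ 0.522  -0.3268  0.1083]
 [ 0.5257 -0.3166  0.1142]
 [ 0.5299 -0.3077  0.1187]]
322 212 [ 0.5245 -0.3335  0.1706]
322 222 [ 0.5237 -0.3452  0.1491]
372 160 [0.6981 0.0067 0.0527]
299 210 [ 0.4713 -0.162   0.0198]
jar 7.5852941176470585
wrench 1.120679012345679
loupe 1.2257575757575758
```

```bash
python3 -c "
from cell import env
print(env.sign_off(), env.get_obs()['time_s'])"
```

```text
the job is handed in; nothing more can be done
the job is handed in; nothing more can be done
```

The gauge is off the hook and standing upright in the slot of the rest farthest to the robot's right. The job was handed in at about 30.5 s of the 56 s. Sign-off gives no verdict, so the result below rests on my own checks.

- **Hook:** I gripped the handle on its x faces at 60 N and raised the gauge 2 mm. I felt the keeper somewhere between 8 and 12 mm of travel and pushed on to its stops. Readings held at about 5 to 6.5 N while I lifted the gauge 23 mm, then I drew it forward off the hook. The picture showed the keeper swung open and the gauge clear of the tip.
- **Setting down:** The force turned upward to about 3 N at the depth where I expected the slot floor, and the arm met no side load on the way in. I then released the gauge and backed off 130 mm.
- **Last checks:**
  - The handle's top is 175 mm above the bench, which puts the foot about 10 mm up, fully home.
  - The gauge stands within about 1 mm of the slot's middle, and its width lies along the slot to about 0.5°.
  - The gripper is clear, and the jar, wrench and loupe look unmoved.
- **Disagreements:**
  - Estimates of the rest's middle differed by 1 to 2 mm in y between views, which the slot's chamfers cover.
  - While I was lifting, the push dipped to about 5.2 N, below the 6 to 8 N asked for. I pressed it back to about 6 N, and the keeper stayed open.
  - The jar's patch of the side picture had changed more than the others, probably because the gripper is now near it in that view. Its measured position had not changed.

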